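# Sweep ferrite rings through the gate of a sorting tray

## Task

On the sorting tray, push the three ferrite rings with the fingertips, one at a time, through the narrow gate so that each drops into the slot behind it. Only slide them along the deck: do not pick up or lift anything, leave the heat sink and the transformer standing where they are, and do not disturb the things lying on the bench.

Things in the scene. Friction and masses are not known exactly. Their poses are not given: they have to be found in the camera images.
- tray: Fixed plywood sorting tray with thin aluminium rails; place and yaw vary. Origin at bench level, z up. Flat deck 70 mm above the bench, spanning x -120..120, y -120..160 mm in the tray frame; rails 6 mm thick, 12 mm above the deck, outside it at x = +-120 and y = 160. At y = -120 stands the gate wall (see gate), behind it the slot.
- gate (a point): Middle of the gate at deck height, on the wall face towards the deck (tray frame x 0, y -120, z 70 mm); axes as the tray. The wall is 5 mm thick (y -125..-120), 16 mm above the deck, with one 46 mm gap (x -23..23), the gate. The deck runs through it and ends in an edge at y = -125. Rings go through towards -y.
- slot (a point): Centre of the floor of the slot, the open sunken pocket behind the gate (tray frame x 0, y -156, z 4 mm); axes as the tray. Pocket inside: x -60..60, y -187..-125 mm; its floor is 66 mm below the deck; its walls, 6 mm thick, rise 86 mm above the bench.
- ring_a: One of three alike dark grey ferrite rings lying flat on the deck: 34 mm outside, 20 mm hole, 10 mm thick, about 30 g. Origin at the centre of its underside, z along its axis. It tips over the slot's edge by itself once its centre is past the edge. Starts on the -x side of the tray.
- ring_b: One of three alike dark grey ferrite rings lying flat on the deck: 34 mm outside, 20 mm hole, 10 mm thick, about 30 g. Origin at the centre of its underside, z along its axis. It tips over the slot's edge by itself once its centre is past the edge. Starts near the middle, farthest from the gate.
- ring_c: One of three alike dark grey ferrite rings lying flat on the deck: 34 mm outside, 20 mm hole, 10 mm thick, about 30 g. Origin at the centre of its underside, z along its axis. It tips over the slot's edge by itself once its centre is past the edge. Starts on the +x side of the tray.
- heatsink: Loose finned aluminium heat sink on the deck beside the way to the gate, 44 x 44 mm, 26 mm high, 120 g; origin at the centre of its underside. Leave in place. It and the transformer stand on opposite sides (either way round), centres 70 to 75 mm from the tray line x = 0 and 45 to 65 mm from the gate wall.
- transformer: Loose small transformer (dark iron core, copper coil) standing on the deck beside the way to the gate, 44 x 44 mm, 40 mm high, 250 g; origin at the centre of its underside. To be left in place.
- tin: Closed flat round tin on the bench to the right of the tray, 64 mm across, 35 mm high; origin at the centre of its underside. Leave alone.
- spool: Grey spool standing on the bench to the left of the tray, 60 mm across, 40 mm high; origin at the centre of its underside. Leave alone.
- screwdriver: Screwdriver with blue handle, lying on the bench to the left of the tray; origin on its long axis, which is its x axis. Leave alone.
- spanner: Steel spanner lying on the bench to the right of the tray; origin on its long axis, which is its x axis. Leave alone.

How it is judged:
On the way, in this order (a step that is already met when the one before it is completed fails the run):
1. a first ring has dropped into the slot (((x of ring_a in the frame of tray between -0.06 and 0.06 m and y of ring_a in the frame of tray between -0.187 and -0.125 m and z of ring_a in the frame of tray below 0.06 m) or (x of ring_b in the frame of tray between -0.06 and 0.06 m and y of ring_b in the frame of tray between -0.187 and -0.125 m and z of ring_b in the frame of tray below 0.06 m) or (x of ring_c in the frame of tray between -0.06 and 0.06 m and y of ring_c in the frame of tray between -0.187 and -0.125 m and z of ring_c in the frame of tray below 0.06 m))), for 0.2 s.
2. a second ring has dropped into the slot, after the first ((((x of ring_a in the frame of tray between -0.06 and 0.06 m and y of ring_a in the frame of tray between -0.187 and -0.125 m and z of ring_a in the frame of tray below 0.06 m) and (x of ring_b in the frame of tray between -0.06 and 0.06 m and y of ring_b in the frame of tray between -0.187 and -0.125 m and z of ring_b in the frame of tray below 0.06 m)) or ((x of ring_a in the frame of tray between -0.06 and 0.06 m and y of ring_a in the frame of tray between -0.187 and -0.125 m and z of ring_a in the frame of tray below 0.06 m) and (x of ring_c in the frame of tray between -0.06 and 0.06 m and y of ring_c in the frame of tray between -0.187 and -0.125 m and z of ring_c in the frame of tray below 0.06 m)) or ((x of ring_b in the frame of tray between -0.06 and 0.06 m and y of ring_b in the frame of tray between -0.187 and -0.125 m and z of ring_b in the frame of tray below 0.06 m) and (x of ring_c in the frame of tray between -0.06 and 0.06 m and y of ring_c in the frame of tray between -0.187 and -0.125 m and z of ring_c in the frame of tray below 0.06 m)))), for 0.2 s.
3. the third ring has dropped into the slot, after the others (x of ring_a in the frame of tray between -0.06 and 0.06 m and y of ring_a in the frame of tray between -0.187 and -0.125 m and z of each of ring_a, ring_b, ring_c in the frame of tray below 0.06 m and x of ring_b in the frame of tray between -0.06 and 0.06 m and y of ring_b in the frame of tray between -0.187 and -0.125 m and x of ring_c in the frame of tray between -0.06 and 0.06 m and y of ring_c in the frame of tray between -0.187 and -0.125 m), for 0.2 s.
At the end, for the whole second after the job is handed in: All three rings lie at rest in the slot (centre inside its walls, origin lower than 60 mm above the bench, i.e. 10 mm below the deck), and the heat sink and the transformer stand within 20 mm of where they started (all of step 3 and linear speed of each of ring_a, ring_b, ring_c below 0.02 m/s and distance of each of heatsink, transformer from where it was at the start of the episode below 0.02 m); the robot touches nothing.
It fails at once if a ring is lifted or tipped up more than 14 mm off the deck (z of any of ring_a, ring_b, ring_c in the frame of tray above 0.084 m).
It fails at once if the heat sink or the transformer is lifted, tipped over or shoved more than 20 mm (distance of any of heatsink, transformer from where it was at the start of the episode above 0.02 m or angle between any of heatsink, transformer's own z axis and vertical above 0.4 rad or z of any of heatsink, transformer in the frame of tray above 0.08 m).
It fails at once if something lying on the bench is moved more than 20 mm (distance of any of tin, spool, screwdriver, spanner from where it was at the start of the episode above 0.02 m).
It also fails if it takes over 67 s, if anything falls off the work surface, if the arm or the gripper's body presses on something with over 40 N, if the wrist force passes 120 N, or if a joint passes its speed limit or range.

## Robot

A 6-joint arm with a two-finger parallel gripper is mounted at the origin on the work surface. World frame = base frame: x ahead of the robot, y to its left, z up, the work surface at z = 0. Lengths are in m, angles in rad, forces in N, time in s.
With the tool pointing down it reaches from about 0.225 to 0.875 m from the base axis. Payload 3.4 kg.
Tool frame: the origin (TCP) lies at the very end of the fingers, on their centre line; the grasp point (between the pads) lies 19 mm behind it (grasp_offset is the distance from the TCP to the grasp point, in m); y points along the fingers, z is the direction in which the jaws open and shut, and the axes are right-handed (so a half turn about y gives the same grasp; the last joint's range is limited). The gripper opens to 85 mm and grips with 20 to 120 N. Pads are 22 mm wide; open, the fingers measure 114 mm over their backs; the gripper's body (76 mm by 85 mm) begins 54 mm behind the grasp point. The pads swing forward as they close: fully open they stand 13 mm farther back than shut.
Start: joints at [-1.232, 0.276, 1.505, -0, 1.361, -0.121], TCP at [0.255, -0.515, 0.231] pointing down, gripper open.
Joint ranges: [-2.89, 2.89], [-0.75, 2.08], [0.22, 2.7], [-1.18, 4.32], [0.11, 2.71], [-2.7, 2.7]. Speed limits (rad/s): [2.57, 2.57, 3.14, 3.14, 3.14, 3.14].

## Interface

Orientations are given as a unit quaternion [w, x, y, z].
In Python, from rig import get_state, get_image, sign_off, grasp_offset gives the robot as it stands.
- The arm moves only by the shell command python3 -m jog 'ROWS' [FORCE]. ROWS is JSON, one flat list of numbers, 7 for each row, row after row: the closure in counts, from 0 (fully open) to 255 (shut), then the shift along the tool's x, y, z in cm, then the turn, a rotation vector about the tool's x, y, z in units of 8 degrees (1.0 is 8 degrees). In form: [jaw, tx, ty, tz, rx, ry, rz, jaw, tx, ty, tz, rx, ry, rz, ...]. A call has 1 to 12 rows; each row is the pose to reach, as a shift and turn from the pose commanded when the call began, along the tool's axes at that moment; what a row does not reach only later rows make up. A row lasts 1/8 s, in which the tool goes at most 62.5 mm and 10.7 degrees, less where a joint would pass 70% of its speed; a pose out of reach is approached as far as the arm can. A call with a gripper value outside its range is refused whole. The fingers move at their own pace and stop on an object; FORCE is the grip in N (left out, the last holds). Time passes only in rows, so rows that repeat a pose let the fingers close. It gives the time, the measured TCP pose, the force and the opening at its end, in the units of the state.
- get_state(): the state, without advancing time (a new reading comes with each control period).
- get_image(name): name is "scene" or "top"; returns a dict with "color" (480x640x3 uint8, blue, green, red), "mtx" (3x3 intrinsics, pixels), "R" (3x3) and "t" (3): a world point X has camera coordinates R X + t. Camera axes: x right, y down, z forward; pixel columns grow to the right and rows downward; lengths in m; the calibration is good to about 2 mm. A picture is of the moment at which its call begins. There is no depth.
- sign_off(): hands the job in, once; it reports no verdict.
The state is a dict: "clock": time; "qpos": joint angles; "qd": joint speeds; "effort": joint torques, N m; "position": TCP position; "ee_rot": TCP orientation; "contact_force": force on the tool from outside, world axes, zero at the start; "moment": the same for the moment, N m; "width": finger opening in m.
Only numpy, scipy, OpenCV 4.12 (cv2) and the standard library are available. Lean on these libraries where they do the work, as an engineer would, in place of code of your own. Each camera call takes 0.05 s, during which the arm holds its last target.

## Working session

There is one attempt and no reset: what is moved stays moved. The work goes in short steps, Python scripts to look and compute and a shell command to move; the robot and the scene stay as the last step left them, time stands still between calls to the robot, and variables do not carry over. Pictures are saved under pics/ and viewed, and the job is handed in when it is done.

```bash
mkdir -p pics; ls; python3 - <<'E'
from rig import get_state,get_image,grasp_offset
import cv2
s=get_state()
for k in s: print(k,s[k])
for n in("scene","top"):
    i=get_image(n); cv2.imwrite(f"pics/{n}0.png",i["color"]); print(n,i["mtx"],i["R"],i["t"])
E
```

```text
pics
clock 0.0
qpos [-1.23199955e+00  2.76596428e-01  1.50612767e+00 -7.08416770e-06
  1.36068119e+00 -1.20961395e-01]
qd [-1.42906615e-03 -1.59576617e-04 -1.48883324e-03  8.34545651e-05
 -1.18187303e-03  1.17523235e-03]
effort [-1.21856829e-03 -4.16783953e+01 -2.45804536e+01 -3.20523677e-04
  1.11380493e-02 -1.20558624e-05]
position [ 0.25498448 -0.51479219  0.23044106]
ee_rot [ 0.16104955 -0.16119375  0.68914199 -0.6878684 ]
contact_force [ 0.3315122  -0.51464839 -0.05179263]
moment [ 0.01226306  0.0089976  -0.00182968]
width 0.08529569719292782
scene [[451.88151256   0.         326.54170637]
 [  0.         451.88151256 239.63583203]
 [  0.           0.           1.        ]] [[ 0.07793299  0.99693355  0.00706768]
 [ 0.80969404 -0.05915672 -0.58386303]
 [-0.58165454  0.05122486 -0.81182141]] [-0.00973666 -0.41935592  1.29675724]
top [[611.38292471   0.         323.23257607]
 [  0.         611.38292471 229.79899271]
 [  0.           0.           1.        ]] [[ 0.01802617 -0.99983601  0.00173448]
 [-0.98125274 -0.018024   -0.19188066]
 [ 0.19188045  0.00175691 -0.98141673]] [-0.03224209  0.55210841  1.48102589]
```

View pics/top0.png

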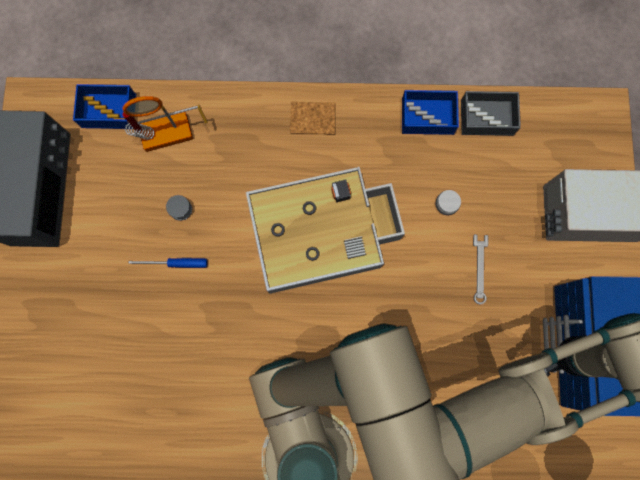

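View pics/scene0.png

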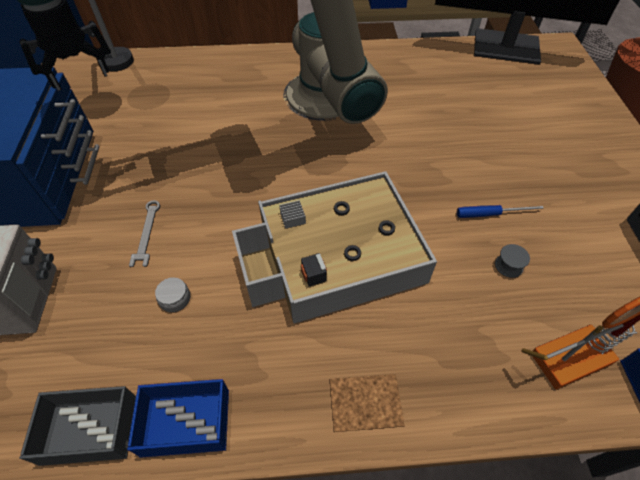

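```bash
cat > h.py <<'E'
import numpy as np,cv2
from rig import get_state,get_image
def ray(im,u,v,z):
    K,R,t=im["mtx"],np.array(im["R"]),np.array(im["t"])
    d=R.T@np.linalg.solve(K,np.array([u,v,1.0])); c=-R.T@t
    return c+d*(z-c[2])/d[2]
def proj(im,X):
    p=np.array(im["mtx"])@(np.array(im["R"])@np.array(X)+np.array(im["t"])); return p[:2]/p[2]
def rings(im,z=0.08,box=None):
    g=cv2.cvtColor(im["color"],cv2.COLOR_BGR2GRAY)
    return g
E
python3 - <<'E'
from h import *
for n,(a,b,c,d) in {"top":(235,155,415,300),"scene":(225,165,445,325)}.items():
    im=get_image(n); c_=im["color"][b:d,a:c]
    cv2.imwrite(f"pics/{n}z.png",cv2.resize(c_,None,fx=3.6,fy=3.6,interpolation=cv2.INTER_CUBIC))
    hsv=cv2.cvtColor(c_,cv2.COLOR_BGR2HSV)
    m=((hsv[...,2]<95)).astype(np.uint8)
    k,l,st,ce=cv2.connectedComponentsWithStats(m)
    for i in range(1,k):
        if st[i,4]>15: print(n,st[i],ce[i]+[a,b],ray(im,*(ce[i]+[a,b]),0.08).round(4))
E
```

```text
top [ 99  25  17  22 226] [342.44247788 191.09734513] [ 0.6467 -0.0684  0.08  ]
top [131  32  35  46 341] [386.70381232 203.29912023] [ 0.6175 -0.1789  0.08  ]
top [68 47 13 13 80] [308.8125 207.875 ] [0.6022 0.0146 0.08  ]
top [37 69 13 12 75] [277.54666667 229.76      ] [0.5455 0.0904 0.08  ]
top [144  80  25   9  96] [390.25       239.13541667] [ 0.5271 -0.1874  0.08  ]
top [71 92 13 14 75] [312.28       253.33333333] [0.4883 0.0035 0.08  ]
top [ 33 110 115  29 305] [324.37704918 278.91147541] [ 0.426  -0.0272  0.08  ]
scene [   0    0   76   28 1274] [252.80926217 175.59811617] [ 0.3877 -0.1843  0.08  ]
scene [ 37   9 170  86 624] [355.36858974 200.93429487] [0.4769 0.0331 0.08  ]
scene [ 55  36  26  28 427] [292.23419204 215.39344262] [ 0.5064 -0.1014  0.08  ]
scene [109  36  16  15 146] [341.32876712 208.23287671] [0.4947 0.0015 0.08  ]
scene [35 44  5 14 24] [261.66666667 216.41666667] [ 0.5046 -0.1642  0.08  ]
scene [153  55  17  16 173] [386.13872832 227.61271676] [0.5519 0.0871 0.08  ]
scene [ 11  60  45  49 917] [256.74372955 243.4525627 ] [ 0.5722 -0.1734  0.08  ]
scene [119  80  17  17 174] [352.05747126 252.67816092] [0.6078 0.0115 0.08  ]
scene [ 76  90  26  32 570] [312.64035088 271.25087719] [ 0.6444 -0.0675  0.08  ]
scene [  16   97  195   63 4190] [333.56396181 294.50405728] [ 0.6969 -0.0324  0.08  ]
scene [11 99  9 20 88] [239.80681818 274.36363636] [ 0.6412 -0.2043  0.08  ]
```

View pics/topz.png

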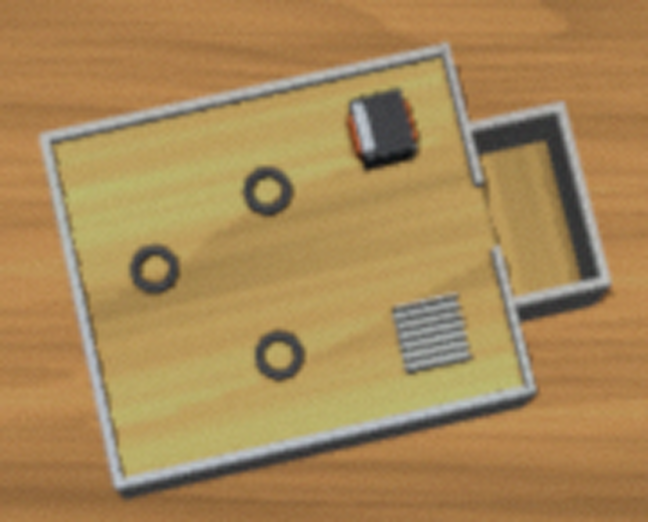

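View pics/scenez.png

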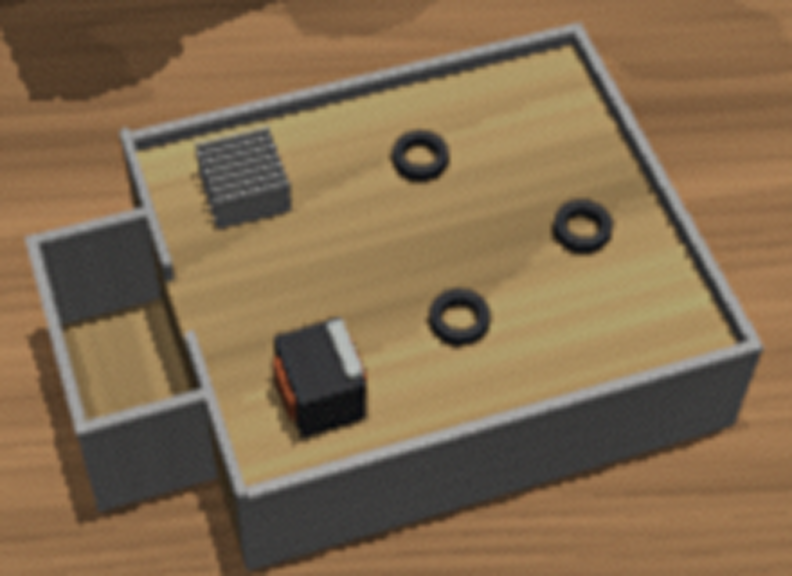

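```bash
cat > tray.py <<'E'
from h import *
im=get_image("top")
hsv=cv2.cvtColor(im["color"],cv2.COLOR_BGR2HSV)
m=(hsv[...,1]<60)&(hsv[...,2]>130)
v,u=np.nonzero(m); s=(u>235)&(u<415)&(v>155)&(v<300); u,v=u[s],v[s]
W=np.array([ray(im,a,b,0.082)[:2] for a,b in zip(u,v)])
# approx tray frame from corners, then refine
z=lambda a,b:np.array([235+a/3.6,155+b/3.6])
TL,TR,BL=[ray(im,*z(*p),.082)[:2] for p in((43,135),(446,46),(120,488))]
print(np.linalg.norm(TL-TR),np.linalg.norm(TL-BL))
ey=(TL-TR)/np.linalg.norm(TL-TR); ex=np.array([ey[1],-ey[0]])
o=TL-.126*ex-.166*ey
for it in range(5):
    L=np.c_[(W-o)@ex,(W-o)@ey]
    a=L[(abs(L[:,0]-.123)<.007)&(abs(L[:,1]-.02)<.12)]; b=L[(abs(L[:,0]+.123)<.007)&(abs(L[:,1]-.02)<.12)]
    c=L[(abs(L[:,1]-.163)<.007)&(abs(L[:,0])<.1)]
    pa=np.polyfit(a[:,1],a[:,0],1);pb=np.polyfit(b[:,1],b[:,0],1);pc=np.polyfit(c[:,0],c[:,1],1)
    th=(-pa[0]-pb[0]+pc[0])/3
    dx=(np.polyval(pa,0)+np.polyval(pb,0))/2; dy=np.polyval(pc,0)-.163
    o=o+dx*ex+dy*ey
    yaw=np.arctan2(ex[1],ex[0])+th; ex=np.array([np.cos(yaw),np.sin(yaw)]); ey=np.array([-ex[1],ex[0]])
print("half width",(np.polyval(pa,0)-np.polyval(pb,0))/2,"slopes",pa[0],pb[0],pc[0],len(a),len(b),len(c))
print("origin",o,"yaw",yaw)
for n,p in dict(a=(312.3,253.3),b=(277.6,229.8),c=(308.8,207.9)).items():
    w=ray(im,*p,.080)[:2]; print(n,w,((w-o)@ex).round(4),((w-o)@ey).round(4))
W2=np.array([ray(im,a_,b_,0.086)[:2] for a_,b_ in zip(u,v)]);L=np.c_[(W2-o)@ex,(W2-o)@ey]
g=L[(abs(L[:,1]+.122)<.008)&(abs(L[:,0])<.12)]
print("wall y",g[:,1].mean(),"gap",g[g[:,0]<0][:,0].max(),g[g[:,0]>0][:,0].min())
for n,p,h in (("tr",z(392,125),.11),("hs",z(431,333),.096)):
    w=ray(im,*p,h)[:2]; print(n,((w-o)@ex).round(4),((w-o)@ey).round(4))
E
python3 tray.py
```

```text
0.2869347987179292 0.2508614783124298
half width 0.12291381479960706 slopes 0.00019988629103209562 -0.0007489510221828431 -0.0005490647311888264 222 281 231
origin [ 0.55827157 -0.01829922] yaw 0.2454880569382134
a [0.48833729 0.00345509] -0.0626 0.0381
b [0.54535276 0.0902454 ] 0.0138 0.1084
c [0.60215964 0.01459018] 0.0506 0.0212
wall y -0.12236427965997655 gap -0.02359370908725895 0.023924165975457747
tr 0.0688 -0.0716
hs -0.0743 -0.065
```

```bash
cat > plan.py <<'E'
from h import *
from scipy.spatial.transform import Rotation as Rr
O=np.array([0.55827,-0.01830]);YAW=0.2455
EX=np.array([np.cos(YAW),np.sin(YAW)]);EY=np.array([-EX[1],EX[0]])
def w(x,y): return O+x*1e-3*EX+y*1e-3*EY   # tray mm -> world
def tr(p): d=np.array(p)[:2]-O; return np.array([d@EX,d@EY])*1e3
def cur():
    s=get_state(); q=s["ee_rot"]; R=Rr.from_quat([q[1],q[2],q[3],q[0]]); return s,np.array(s["position"]),R
def rows(wps,flip=1,start=None):
    """wps: (trayx,trayy,zmm,phi deg) TCP targets; phi = push heading, angle from tray -y towards +x ; flip: tool x = flip*heading"""
    s,p,R=cur()
    if start is not None: p,R=start
    print("t",round(s["clock"],2),"tcp tray",tr(p).round(1),"z",round(p[2]*1e3,1),"width",round(s["width"]*1e3,1),"F",np.round(s["contact_force"],1),"q6",round(s["qpos"][5],3))
    for x,y,z,phi in wps:
        a=YAW-np.pi/2+np.radians(phi); h=np.array([np.cos(a),np.sin(a),0])*flip
        yv=np.array([0,0,-1.]); M=Rr.from_matrix(np.c_[h,yv,np.cross(h,yv)])
        P=np.r_[w(x,y),z*1e-3]
        print((x,y,z,phi),(R.inv().apply(P-p)*100).round(2),(np.degrees((R.inv()*M).as_rotvec())/8).round(2))
E
python3 - <<'E'
from plan import *
s,p,R=cur(); print(R.as_matrix().round(3)); print(s["qpos"])
for f in(1,-1): rows([(70,40,160,-45),(0,0,160,0),(-70,40,160,45)],f)
E
```

```text
[[-0.896 -0.     0.444]
 [-0.444  0.001 -0.896]
 [-0.    -1.    -0.001]]
[-1.23201741e+00  2.76264813e-01  1.50545948e+00  3.87254829e-06
  1.36068729e+00 -1.20971660e-01]
t 0.25 tcp tray [-414.8 -408.2] z 230.9 width 85.2 F [ 0.2 -0.6  0.3] q6 -0.121
(70, 40, 160, -45) [-56.9    7.12 -33.48] [ 0.01 -4.09 -0.  ]
(0, 0, 160, 0) [-49.21   7.12 -31.06] [ 0.   -9.72 -0.  ]
(-70, 40, 160, 45) [-43.22   7.12 -36.46] [ 0.000e+00 -1.534e+01 -1.000e-02]
t 0.25 tcp tray [-414.8 -408.2] z 230.9 width 85.2 F [ 0.2 -0.6  0.3] q6 -0.121
(70, 40, 160, -45) [-56.9    7.12 -33.48] [0.000e+00 1.841e+01 1.000e-02]
(0, 0, 160, 0) [-49.21   7.12 -31.06] [ 0.   12.78  0.  ]
(-70, 40, 160, 45) [-43.22   7.12 -36.46] [0.01 7.16 0.  ]
```

```bash
python3 - <<'E'
from plan import *
rows([(79,46,160,-48)])
E
```

```text
t 0.25 tcp tray [-414.8 -408.2] z 230.9 width 85.2 F [ 0.2 -0.6  0.3] q6 -0.121
(79, 46, 160, -48) [-57.91   7.12 -33.88] [ 0.01 -3.72 -0.  ]
```

```bash
python3 -m jog '[195,-28,0,-17,0,-1.8,0, 195,-57.9,7.1,-33.9,0,-3.7,0, 195,-57.9,7.1,-33.9,0,-3.7,0, 195,-57.9,7.1,-33.9,0,-3.7,0, 195,-57.9,7.1,-33.9,0,-3.7,0, 195,-57.9,7.1,-33.9,0,-3.7,0, 195,-57.9,7.1,-33.9,0,-3.7,0, 195,-57.9,7.1,-33.9,0,-3.7,0, 195,-57.9,7.1,-33.9,0,-3.7,0, 195,-57.9,7.1,-33.9,0,-3.7,0, 195,-57.9,7.1,-33.9,0,-3.7,0, 195,-57.9,7.1,-33.9,0,-3.7,0]' 30; python3 - <<'E'
from plan import *
rows([(79,46,160,-48),(79,46,76,-48)])
E
```

```text
clock: 1.75
position: [0.6248, 0.0487, 0.1591]
ee_rot: [0.333, -0.333, 0.624, -0.623]
contact_force: [-0.8, -0.8, 0.5]
width: 0.0202
t 1.75 tcp tray [80.9 48.8] z 159.1 width 20.2 F [-0.8 -0.8  0.5] q6 0.556
(79, 46, 160, -48) [ 0.33 -0.09  0.08] [ 0.01  0.02 -0.  ]
(79, 46, 76, -48) [0.33 8.31 0.09] [ 0.01  0.02 -0.  ]
```

```bash
python3 -m jog '[195,0.15,4,0,0,0,0, 195,0.15,7.9,0,0,0,0, 195,0.15,8.2,0,0,0,0, 195,0.15,8.2,0,0,0,0]'; python3 - <<'E'
from plan import *
rows([(79,46,76,-48)])
for n,(a,b,c,d) in {"top":(235,155,415,300),"scene":(225,165,445,325)}.items():
    im=get_image(n); c_=im["color"][b:d,a:c]
    cv2.imwrite(f"pics/{n}1.png",cv2.resize(c_,None,fx=3.6,fy=3.6,interpolation=cv2.INTER_CUBIC))
E
```

```text
clock: 2.25
position: [0.6233, 0.0435, 0.0793]
ee_rot: [-0.332, 0.331, -0.624, 0.625]
contact_force: [0.3, 0.0, -0.2]
width: 0.02
t 2.25 tcp tray [78.1 44.1] z 79.3 width 20.0 F [ 0.3  0.  -0.2] q6 0.554
(79, 46, 76, -48) [-0.19  0.33 -0.08] [-0.01 -0.02 -0.  ]
```

View pics/scene1.png

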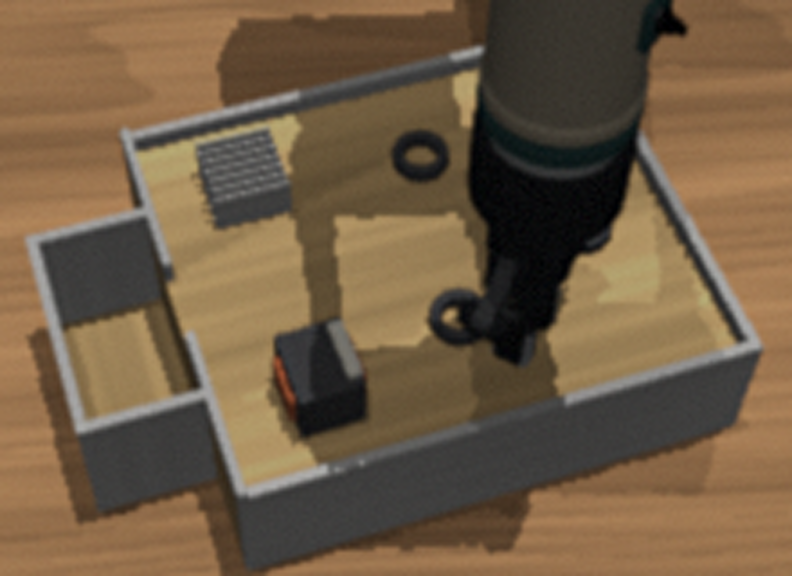

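View pics/top1.png

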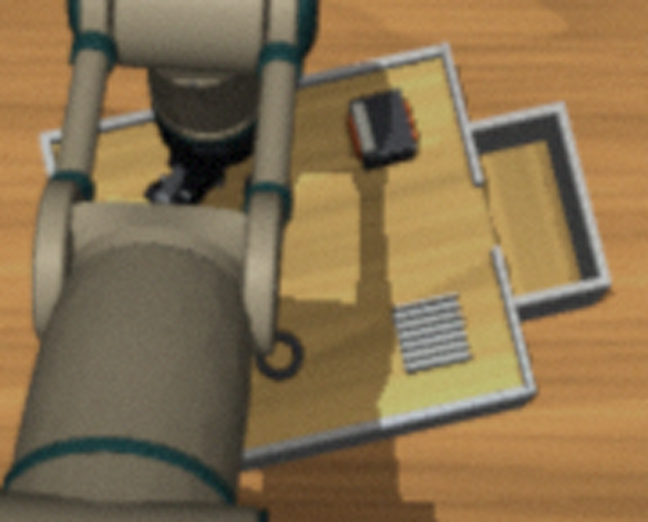

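```bash
python3 -m jog '[195,0,0.5,0,0,0,0, 195,0.8,0.5,0,0,0,0, 195,1.6,0.5,0,0,0,0, 195,2.4,0.5,0,0,0,0, 195,3.2,0.5,0,0,0,0, 195,4.0,0.5,0,0,0,0, 195,4.8,0.5,0,0,0,0, 195,5.6,0.5,0,0,0,0, 195,6.4,0.5,0,0,0,0, 195,7.2,0.5,0,0,0,0, 195,7.8,0.5,0,0,0,0, 195,7.8,0.5,0,0,0,0]'; python3 - <<'E'
from plan import *
rows([(18.4,-8.5,75,-48)])
for n,(a,b,c,d) in {"top":(235,155,415,300),"scene":(225,165,445,325)}.items():
    im=get_image(n); c_=im["color"][b:d,a:c]
    cv2.imwrite(f"pics/{n}2.png",cv2.resize(c_,None,fx=3.6,fy=3.6,interpolation=cv2.INTER_CUBIC))
E
```

```text
clock: 3.85
position: [0.5787, -0.0209, 0.0733]
ee_rot: [-0.331, 0.332, -0.625, 0.625]
contact_force: [-0.7, -0.1, 0.0]
width: 0.02
t 3.85 tcp tray [19.2 -7.5] z 73.3 width 20.0 F [-0.7 -0.1  0. ] q6 0.439
(18.4, -8.5, 75, -48) [ 0.13 -0.17  0.02] [ 0.   -0.02  0.  ]
```

View pics/scene2.png

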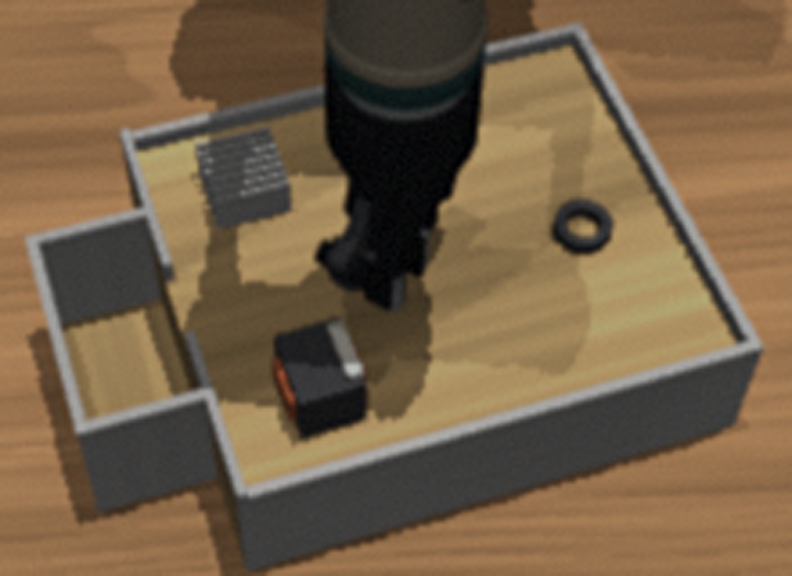

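View pics/top2.png

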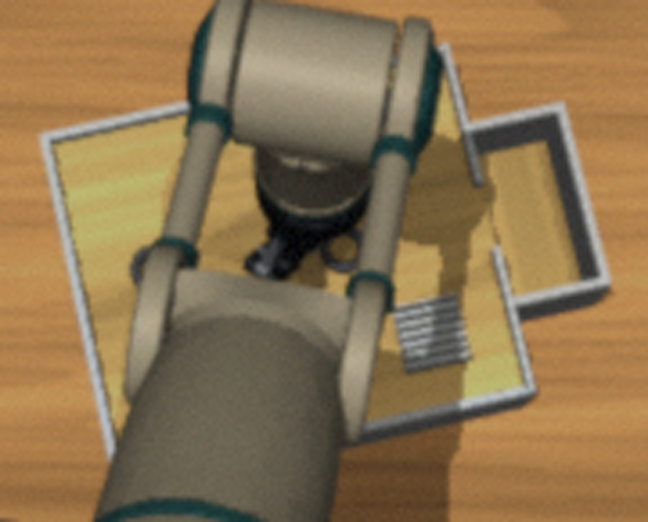

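```bash
python3 - <<'E'
from plan import *
im=get_image("top"); print(tr(ray(im,235+343/3.6,155+250/3.6,.08)))
s,p,R=cur(); print(tr(p), p[2])
ph=np.radians(-48);print(tr(p)+24.7*np.array([np.sin(ph),-np.cos(ph)]))
E
```

```text
[ -2.27015941 -21.17830846]
[19.76094641 -7.09040034] 0.07326141572690222
[  1.40526923 -23.61792632]
```

```bash
python3 - <<'E'
from plan import *
W=[]
for k in range(1,9):
    phi=-48+6*k; cy=-23.5-2*k; f=np.radians(phi)
    W.append((round(0.5-24.7*np.sin(f)),round(cy+24.7*np.cos(f),1),74,phi))
rows(W)
E
```

```text
t 4.0 tcp tray [19.8 -7.1] z 73.3 width 20.3 F [-0.8 -0.6 -0.1] q6 0.439
(17, np.float64(-7.1), 74, -42) [ 0.21 -0.07 -0.18] [-0.   -0.76 -0.  ]
(15, np.float64(-7.5), 74, -36) [ 0.38 -0.07 -0.29] [-0.   -1.51  0.  ]
(13, np.float64(-8.1), 74, -30) [ 0.57 -0.07 -0.38] [-0.   -2.26  0.  ]
(11, np.float64(-8.9), 74, -24) [ 0.77 -0.07 -0.45] [-0.   -3.01  0.  ]
(8, np.float64(-10.0), 74, -18) [ 1.07 -0.07 -0.57] [-0.   -3.76  0.  ]
(6, np.float64(-11.3), 74, -12) [ 1.31 -0.07 -0.61] [-0.   -4.51  0.  ]
(3, np.float64(-12.9), 74, -6) [ 1.64 -0.07 -0.69] [-0.   -5.26  0.  ]
(0, np.float64(-14.8), 74, 0) [ 1.99 -0.07 -0.75] [-0.   -6.01  0.  ]
```

```bash
python3 -m jog '[195,0.21,0,-0.17,0,-0.75,0, 195,0.38,0,-0.28,0,-1.5,0, 195,0.57,0,-0.38,0,-2.25,0, 195,0.8,0,-0.46,0,-3,0, 195,1.05,0,-0.55,0,-3.75,0, 195,1.31,0,-0.62,0,-4.5,0, 195,1.64,0,-0.69,0,-5.25,0, 195,1.99,0,-0.75,0,-6,0, 195,1.99,0,-0.75,0,-6,0]'; python3 - <<'E'
from plan import *
rows([(0,-15,74,0),(0,-106,74,0)])
for n,(a,b,c,d) in {"top":(235,155,415,300),"scene":(225,165,445,325)}.items():
    im=get_image(n); c_=im["color"][b:d,a:c]
    cv2.imwrite(f"pics/{n}3.png",cv2.resize(c_,None,fx=3.6,fy=3.6,interpolation=cv2.INTER_CUBIC))
E
```

```text
clock: 5.12
position: [0.5617, -0.0326, 0.0733]
ee_rot: [-0.557, 0.557, -0.436, 0.436]
contact_force: [0.3, 0.1, 0.1]
width: 0.02
t 5.12 tcp tray [ -0.2 -14.7] z 73.3 width 20.0 F [0.3 0.1 0.1] q6 -0.424
(0, -15, 74, 0) [ 0.03 -0.07  0.02] [ 0.   -0.02  0.  ]
(0, -106, 74, 0) [ 9.13 -0.07  0.04] [ 0.   -0.02  0.  ]
```

View pics/scene3.png

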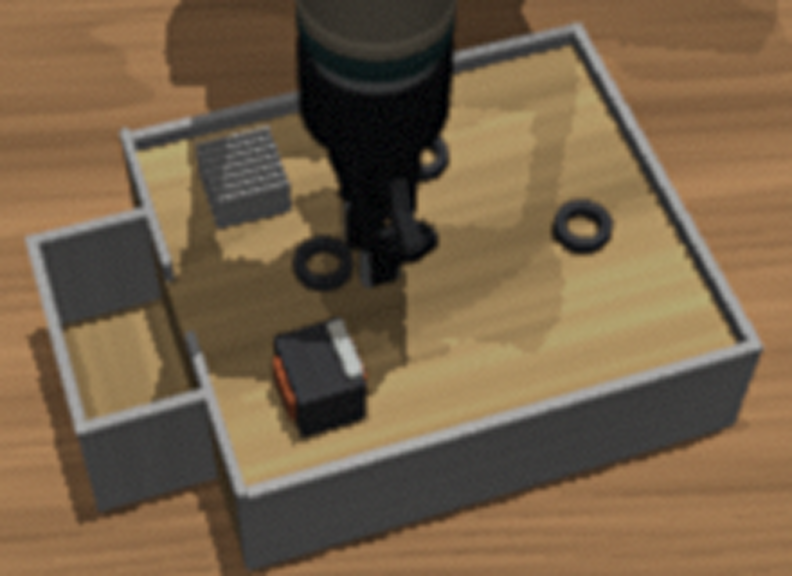

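View pics/top3.png

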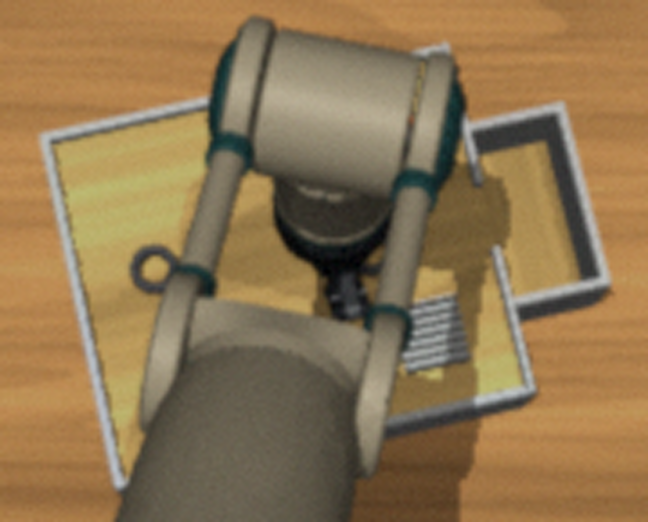

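```bash
python3 - <<'E'
from plan import *
im=get_image("scene"); print(tr(ray(im,225+322/3.6,165+262/3.6,.076)))
E
python3 -m jog '[195,0.8,0,0.02,0,0,0, 195,1.6,0,0.02,0,0,0, 195,2.4,0,0.02,0,0,0, 195,3.2,0,0.02,0,0,0, 195,4.0,0,0.02,0,0,0, 195,4.8,0,0.02,0,0,0, 195,5.6,0,0.02,0,0,0, 195,6.4,0,0.02,0,0,0, 195,6.4,0,0.02,0,0,0]'; python3 - <<'E'
from plan import *
rows([(0,-106,74,0)])
for n,(a,b,c,d) in {"top":(235,155,415,300),"scene":(225,165,445,325)}.items():
    im=get_image(n); c_=im["color"][b:d,a:c]
    cv2.imwrite(f"pics/{n}4.png",cv2.resize(c_,None,fx=3.6,fy=3.6,interpolation=cv2.INTER_CUBIC))
E
```

```text
[ -4.54711298 -40.94708672]
clock: 6.4
position: [0.5776, -0.0955, 0.0733]
ee_rot: [-0.557, 0.557, -0.436, 0.436]
contact_force: [-0.2, 0.2, -0.5]
width: 0.0198
t 6.4 tcp tray [  0.  -79.6] z 73.3 width 19.8 F [-0.2  0.2 -0.5] q6 -0.525
(0, -106, 74, 0) [ 2.64 -0.07  0.01] [-0.   -0.02  0.  ]
```

View pics/scene4.png

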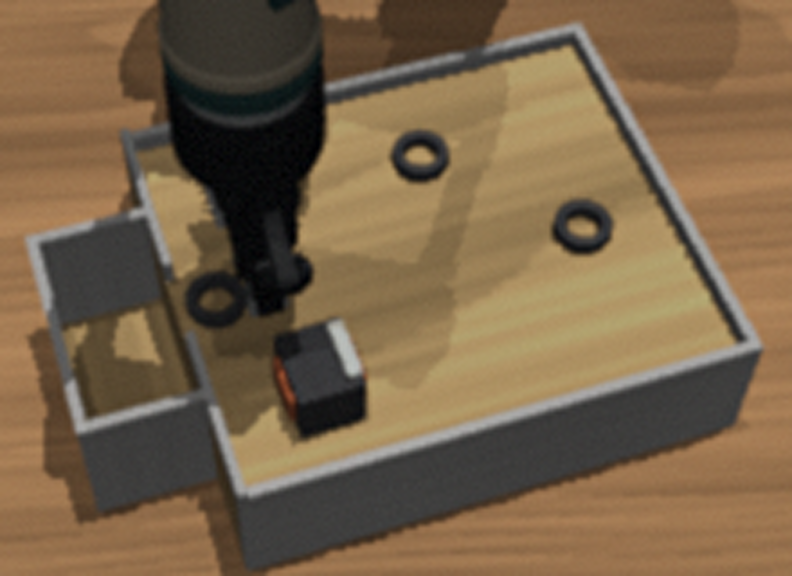

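View pics/top4.png

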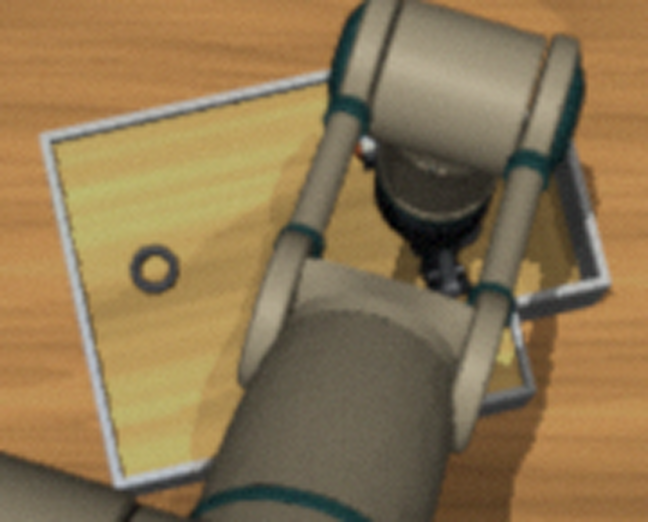

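```bash
python3 -m jog '[195,0.6,0,0,0,0,0, 195,1.2,0,0,0,0,0, 195,1.8,0,0,0,0,0, 195,2.4,0,0,0,0,0, 195,2.7,0,0,0,0,0, 195,2.7,0,0,0,0,0]'; python3 - <<'E'
from plan import *
rows([(0,-106,74,0)])
for n,(a,b,c,d) in {"top":(235,155,415,300),"scene":(225,165,445,325)}.items():
    im=get_image(n); c_=im["color"][b:d,a:c]
    cv2.imwrite(f"pics/{n}5.png",cv2.resize(c_,None,fx=3.6,fy=3.6,interpolation=cv2.INTER_CUBIC))
E
```

```text
clock: 7.25
position: [0.5839, -0.1213, 0.0733]
ee_rot: [-0.557, 0.557, -0.436, 0.436]
contact_force: [-0.1, 0.0, 0.4]
width: 0.0203
t 7.25 tcp tray [  -0.2 -106.2] z 73.3 width 20.3 F [-0.1  0.   0.4] q6 -0.564
(0, -106, 74, 0) [-0.02 -0.07  0.02] [-0.   -0.02  0.  ]
```

View pics/scene5.png

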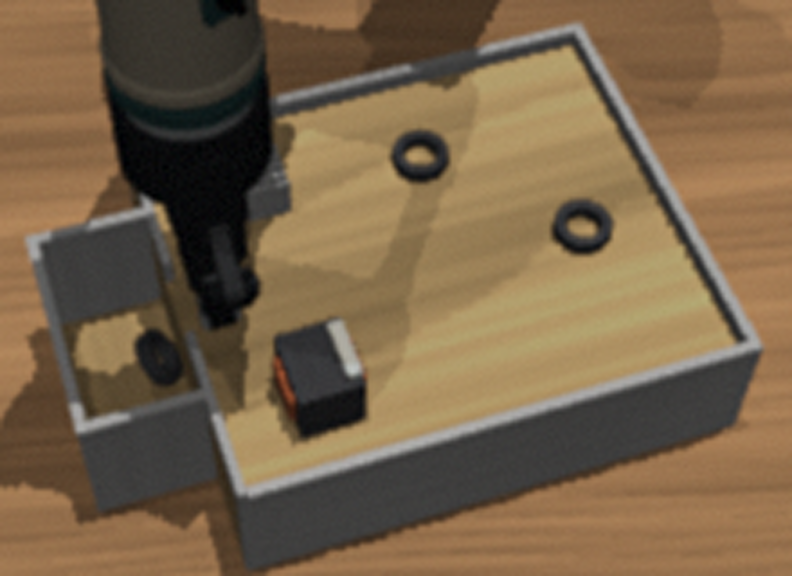

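```bash
python3 - <<'E'
from plan import *
rows([(0,-106,140,0),(-86.5,62,140,45),(-86.5,62,78,45)])
E
```

```text
t 7.35 tcp tray [  -0.2 -105.9] z 73.3 width 20.4 F [ 0.2 -0.1  0.3] q6 -0.564
(0, -106, 140, 0) [ 0.01 -6.67  0.02] [ 0.   -0.02  0.  ]
(-86.5, 62, 140, 45) [-16.77  -6.67  -8.66] [ 0.   -5.64 -0.  ]
(-86.5, 62, 78, 45) [-16.77  -0.47  -8.66] [ 0.   -5.64 -0.  ]
```

```bash
python3 -m jog '[195,-0.5,-3,0,0,0,0, 195,-0.5,-6.6,0,0,0,0, 195,-5,-6.6,-2,0,-1.2,0, 195,-10,-6.6,-4.5,0,-2.5,0, 195,-14,-6.6,-7,0,-3.8,0, 195,-16.8,-6.6,-8.65,0,-5.1,0, 195,-16.8,-6.6,-8.65,0,-5.64,0, 195,-16.8,-6.6,-8.65,0,-5.64,0]'; python3 - <<'E'
from plan import *
rows([(-86.5,62,76,45)])
for n,(a,b,c,d) in {"top":(235,155,415,300),"scene":(225,165,445,325)}.items():
    im=get_image(n); c_=im["color"][b:d,a:c]
    cv2.imwrite(f"pics/{n}6.png",cv2.resize(c_,None,fx=3.6,fy=3.6,interpolation=cv2.INTER_CUBIC))
E
```

```text
clock: 8.35
position: [0.4593, 0.0216, 0.1396]
ee_rot: [-0.681, 0.682, -0.188, 0.189]
contact_force: [-0.6, 0.1, -0.3]
width: 0.0202
t 8.35 tcp tray [-86.3  62.8] z 139.6 width 20.2 F [-0.6  0.1 -0.3] q6 -1.135
(-86.5, 62, 76, 45) [ 0.04  6.36 -0.07] [-0.   -0.    0.01]
```

View pics/scene6.png

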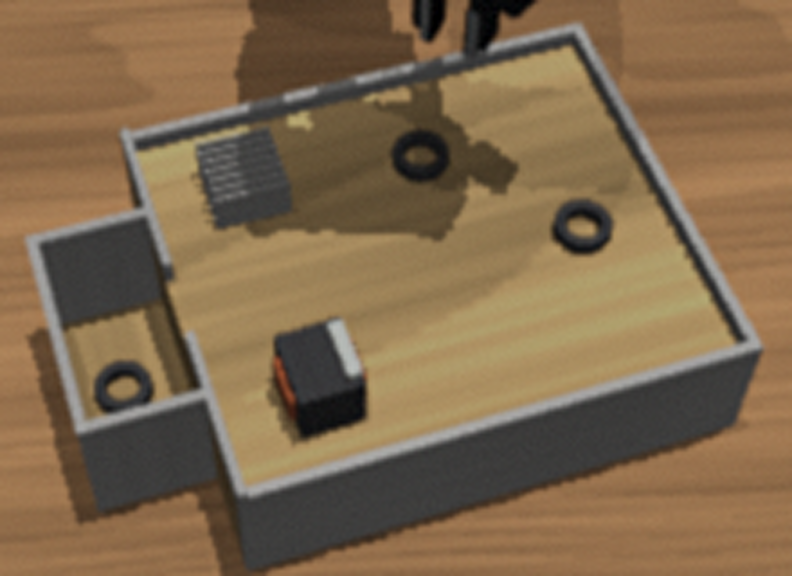

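View pics/top6.png

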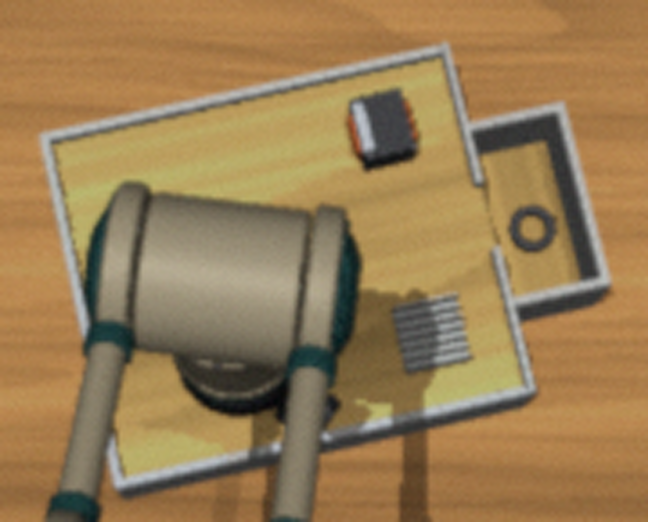

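```bash
python3 -m jog '[195,0,3,0,0,0,0, 195,0,5,-0.05,0,0,0, 195,0,6,-0.05,0,0,0, 195,0,6.5,-0.05,0,0,0, 195,0,6.5,-0.05,0,0,0]'; python3 - <<'E'
from plan import *
rows([(-86.5,62,75,45),(-17.5,-7.5,75,45)])
for n,(a,b,c,d) in {"scene":(225,165,445,325)}.items():
    im=get_image(n); c_=im["color"][b:d,a:c]
    cv2.imwrite(f"pics/{n}7.png",cv2.resize(c_,None,fx=3.6,fy=3.6,interpolation=cv2.INTER_CUBIC))
E
```

```text
clock: 9.07
position: [0.4595, 0.0206, 0.0744]
ee_rot: [-0.681, 0.681, -0.189, 0.189]
contact_force: [-0.3, -0.2, -0.1]
width: 0.0202
t 9.07 tcp tray [-86.3  61.8] z 74.4 width 20.2 F [-0.3 -0.2 -0.1] q6 -1.137
(-86.5, 62, 75, 45) [-0.03 -0.06  0.  ] [-0. -0.  0.]
(-17.5, -7.5, 75, 45) [ 9.77 -0.06 -0.03] [-0. -0.  0.]
```

View pics/scene7.png

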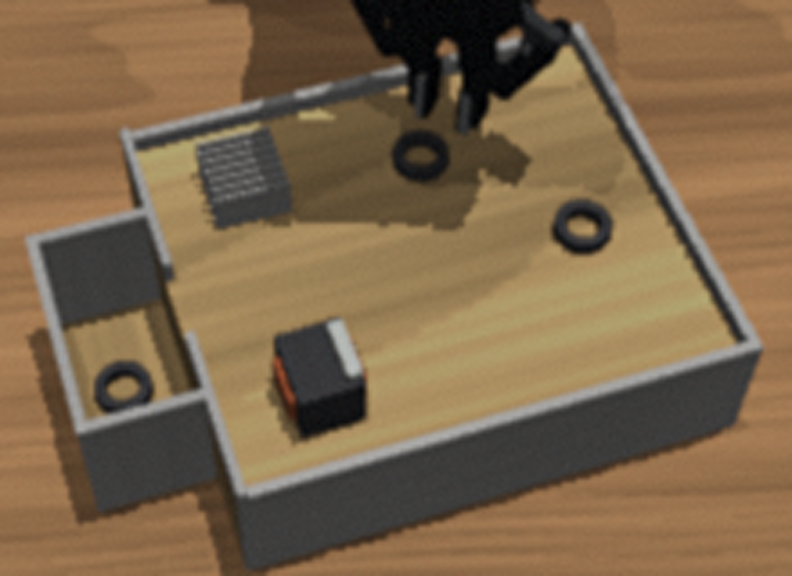

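Fingers (zoomed 425,105 and 467,120) straddle ring a's back at (420,155), just as planned. Push.

```bash
python3 -m jog '[195,0.8,0,0,0,0,0, 195,1.6,0,0,0,0,0, 195,2.4,0,0,0,0,0, 195,3.2,0,0,0,0,0, 195,4.1,0,0,0,0,0, 195,5,0,0,0,0,0, 195,5.9,0,0,0,0,0, 195,6.8,0,0,0,0,0, 195,7.7,0,0,0,0,0, 195,8.6,0,0,0,0,0, 195,9.5,0,0,0,0,0, 195,9.7,0,0,0,0,0]'; python3 - <<'E'
from plan import *
W=[]
for k in range(1,9):
    phi=45-45/8*k; cy=-24.5-2*k; f=np.radians(phi)
    W.append((round(0-24.7*np.sin(f),1),round(cy+24.7*np.cos(f),1),74,phi))
rows(W)
for n,(a,b,c,d) in {"top":(235,155,415,300),"scene":(225,165,445,325)}.items():
    im=get_image(n); c_=im["color"][b:d,a:c]
    cv2.imwrite(f"pics/{n}8.png",cv2.resize(c_,None,fx=3.6,fy=3.6,interpolation=cv2.INTER_CUBIC))
E
```

```text
clock: 10.62
position: [0.5432, -0.0295, 0.0743]
ee_rot: [-0.681, 0.681, -0.188, 0.189]
contact_force: [0.2, 1.6, -0.1]
width: 0.0197
t 10.62 tcp tray [-17.4  -7.2] z 74.3 width 19.7 F [ 0.2  1.6 -0.1] q6 -1.213
(np.float64(-15.7), np.float64(-7.4), 74, 39.375) [0.13 0.03 0.11] [-0.   0.7  0. ]
(np.float64(-13.7), np.float64(-8.0), 74, 33.75) [0.32 0.03 0.21] [-0.   1.4  0. ]
(np.float64(-11.6), np.float64(-8.7), 74, 28.125) [0.51 0.03 0.3 ] [-0.    2.11  0.  ]
(np.float64(-9.5), np.float64(-9.7), 74, 22.5) [0.73 0.03 0.38] [-0.    2.81  0.  ]
(np.float64(-7.2), np.float64(-10.9), 74, 16.875) [0.98 0.03 0.46] [-0.    3.51  0.  ]
(np.float64(-4.8), np.float64(-12.3), 74, 11.25) [1.25 0.03 0.53] [-0.    4.22  0.  ]
(np.float64(-2.4), np.float64(-13.9), 74, 5.625) [1.53 0.03 0.59] [-0.    4.92  0.  ]
(np.float64(0.0), np.float64(-15.8), 74, 0.0) [1.84 0.03 0.62] [-0.    5.62  0.  ]
```

View pics/scene8.png

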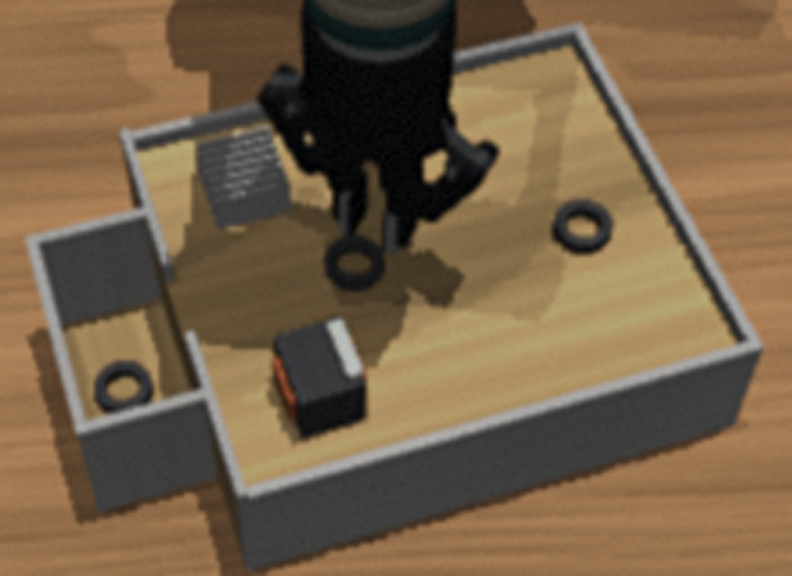

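View pics/top8.png

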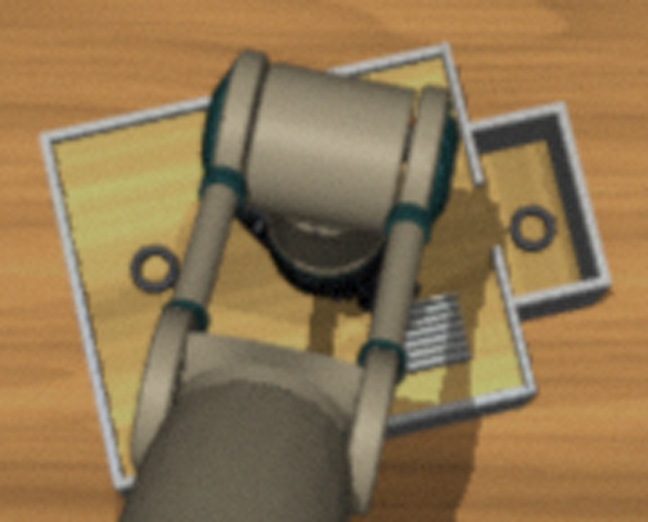

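```bash
python3 -m jog '[195,0.15,0,0.11,0,0.7,0, 195,0.32,0,0.21,0,1.4,0, 195,0.51,0,0.3,0,2.1,0, 195,0.73,0,0.38,0,2.8,0, 195,0.98,0,0.46,0,3.5,0, 195,1.25,0,0.53,0,4.2,0, 195,1.53,0,0.59,0,4.9,0, 195,1.85,0,0.62,0,5.6,0, 195,1.85,0,0.62,0,5.6,0]'; python3 - <<'E'
from plan import *
rows([(0,-80,74,0),(0,-106,74,0)])
for n,(a,b,c,d) in {"scene":(225,165,445,325)}.items():
    im=get_image(n); c_=im["color"][b:d,a:c]
    cv2.imwrite(f"pics/{n}9.png",cv2.resize(c_,None,fx=3.6,fy=3.6,interpolation=cv2.INTER_CUBIC))
E
```

```text
clock: 11.85
position: [0.5613, -0.0332, 0.0743]
ee_rot: [-0.558, 0.559, -0.434, 0.434]
contact_force: [-0.5, -0.6, -1.2]
width: 0.0204
t 11.85 tcp tray [ -0.7 -15.2] z 74.3 width 20.4 F [-0.5 -0.6 -1.2] q6 -0.433
(0, -80, 74, 0) [6.48 0.03 0.04] [0.   0.03 0.  ]
(0, -106, 74, 0) [9.08 0.03 0.03] [0.   0.03 0.  ]
```

View pics/scene9.png

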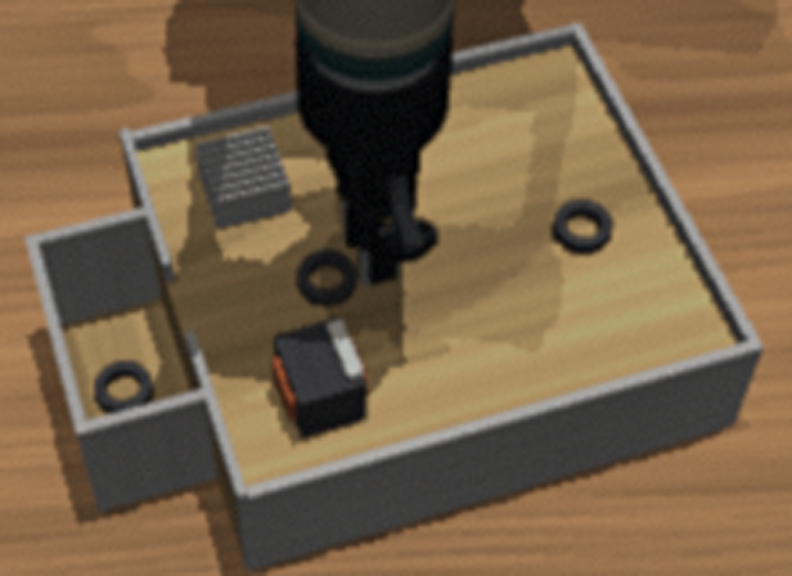

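```bash
python3 - <<'E'
from plan import *
im=get_image("scene"); print(tr(ray(im,225+327/3.6,165+277/3.6,.076)),tr(ray(im,225+322/3.6,165+262/3.6,.076)))
E
```

```text
[  6.06725478 -41.42646225] [ -4.54711298 -40.94708672]
```

```bash
python3 -m jog '[195,0.8,0,0.04,0,0,0, 195,1.6,0,0.04,0,0,0, 195,2.4,0,0.04,0,0,0, 195,3.2,0,0.04,0,0,0, 195,4.0,0,0.04,0,0,0, 195,4.8,0,0.04,0,0,0, 195,5.6,0,0.04,0,0,0, 195,6.4,0,0.04,0,0,0, 195,6.4,0,0.04,0,0,0]'; python3 - <<'E'
from plan import *
rows([(0,-106,74,0)])
for n,(a,b,c,d) in {"scene":(225,165,445,325)}.items():
    im=get_image(n); c_=im["color"][b:d,a:c]
    cv2.imwrite(f"pics/{n}10.png",cv2.resize(c_,None,fx=3.6,fy=3.6,interpolation=cv2.INTER_CUBIC))
E
```

```text
clock: 13.08
position: [0.5779, -0.0959, 0.0743]
ee_rot: [-0.558, 0.558, -0.434, 0.434]
contact_force: [0.0, -0.4, 0.2]
width: 0.0199
t 13.07 tcp tray [  0.1 -80. ] z 74.3 width 19.9 F [ 0.  -0.4  0.2] q6 -0.531
(0, -106, 74, 0) [ 2.6   0.03 -0.02] [-0.    0.02  0.  ]
```

View pics/scene10.png

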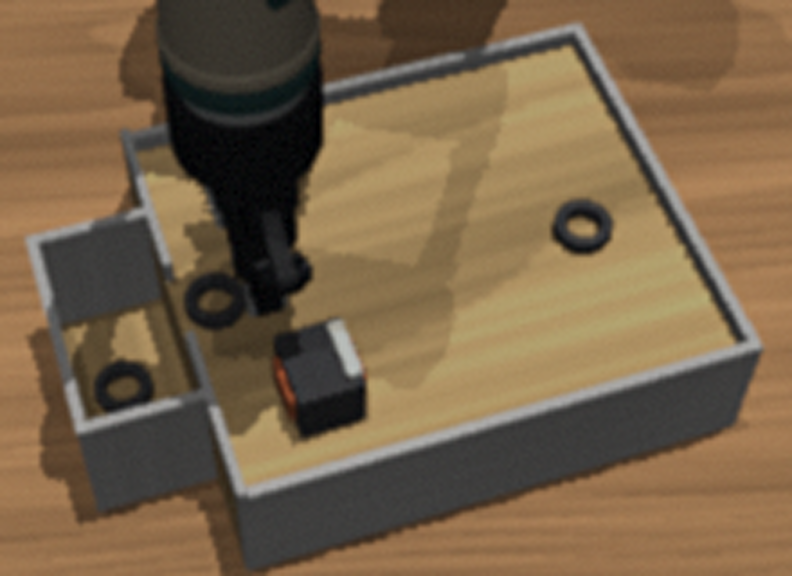

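Ring a is centred at zoomed (215,299), the same place as the first ring was at this stage. Push it through, then rise.

```bash
python3 -m jog '[195,0.6,0,0,0,0,0, 195,1.2,0,0,0,0,0, 195,1.8,0,0,0,0,0, 195,2.4,0,0,0,0,0, 195,2.7,0,0,0,0,0, 195,2.7,0,0,0,0,0, 195,2.7,0,0,0,0,0]'; python3 - <<'E'
from plan import *
# ring b (13.8,108.4): straight push to gate x0
phi=0
rows([(0,-106,140,0)])
for n,(a,b,c,d) in {"scene":(225,165,445,325)}.items():
    im=get_image(n); c_=im["color"][b:d,a:c]
    cv2.imwrite(f"pics/{n}11.png",cv2.resize(c_,None,fx=3.6,fy=3.6,interpolation=cv2.INTER_CUBIC))
E
```

```text
clock: 14.0
position: [0.5841, -0.1213, 0.0743]
ee_rot: [-0.558, 0.558, -0.434, 0.434]
contact_force: [1.2, 0.9, 0.9]
width: 0.02
t 14.0 tcp tray [   0.  -106.2] z 74.3 width 20.0 F [1.2 0.9 0.9] q6 -0.57
(0, -106, 140, 0) [-0.02 -6.57 -0.  ] [ 0.    0.02 -0.  ]
```

View pics/scene11.png

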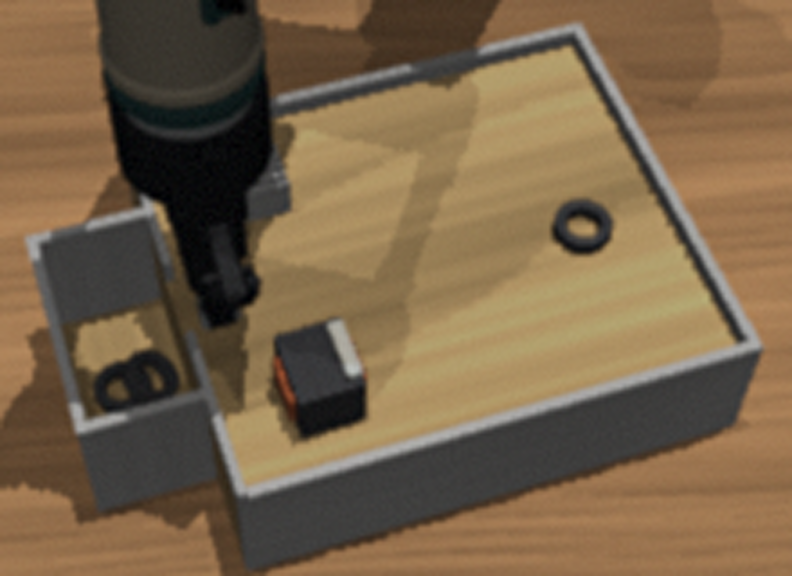

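```bash
python3 - <<'E'
from plan import *
rows([(0,-106,140,0),(13.8,140,140,0)])
E
python3 -m jog '[195,-0.3,-3,0,0,0,0, 195,-0.5,-6.5,0,0,0,0, 195,-6,-6.5,0.3,0,0,0, 195,-12,-6.5,0.7,0,0,0, 195,-18,-6.5,1,0,0,0, 195,-24.6,-6.5,1.38,0,0,0, 195,-24.6,-6.5,1.38,0,0,0, 195,-24.6,-6.5,1.38,0,0,0]'; python3 - <<'E'
from plan import *
rows([(13.8,139.7,75,0),(0,-15,75,0)])
for n,(a,b,c,d) in {"top":(235,155,415,300),"scene":(225,165,445,325)}.items():
    im=get_image(n); c_=im["color"][b:d,a:c]
    cv2.imwrite(f"pics/{n}12.png",cv2.resize(c_,None,fx=3.6,fy=3.6,interpolation=cv2.INTER_CUBIC))
E
```

```text
t 14.05 tcp tray [ 1.000e-01 -1.061e+02] z 74.3 width 20.1 F [ 0.2 -0.4 -0.1] q6 -0.57
(0, -106, 140, 0) [-0.01 -6.57 -0.01] [ 0.    0.03 -0.  ]
(13.8, 140, 140, 0) [-24.61  -6.57   1.46] [ 0.    0.03 -0.  ]
clock: 15.05
position: [0.537, 0.1206, 0.1394]
ee_rot: [-0.558, 0.559, -0.433, 0.434]
contact_force: [0.4, -1.1, -0.1]
width: 0.0203
t 15.05 tcp tray [ 13.1 139.9] z 139.4 width 20.3 F [ 0.4 -1.1 -0.1] q6 -0.155
(13.8, 139.7, 75, 0) [0.01 6.44 0.07] [-0.    0.04  0.01]
(0, -15, 75, 0) [15.48  6.45 -1.39] [-0.    0.04  0.01]
```

View pics/scene12.png

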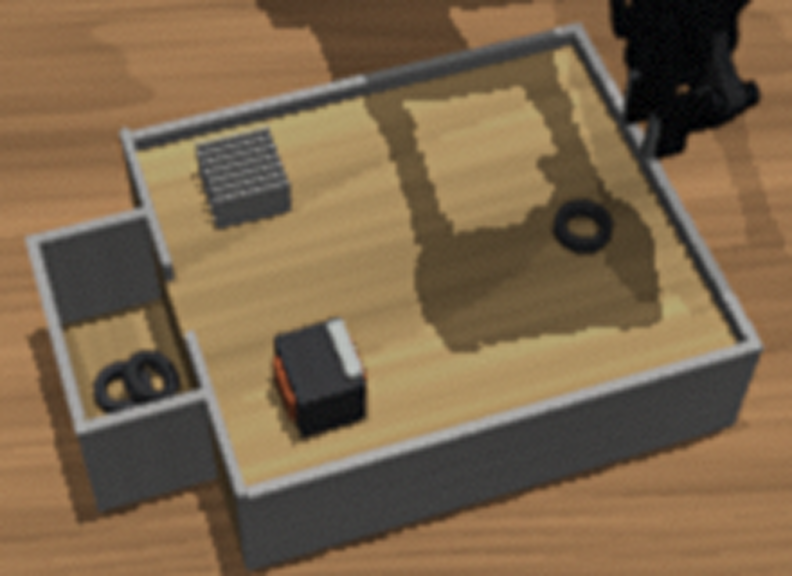

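View pics/top12.png

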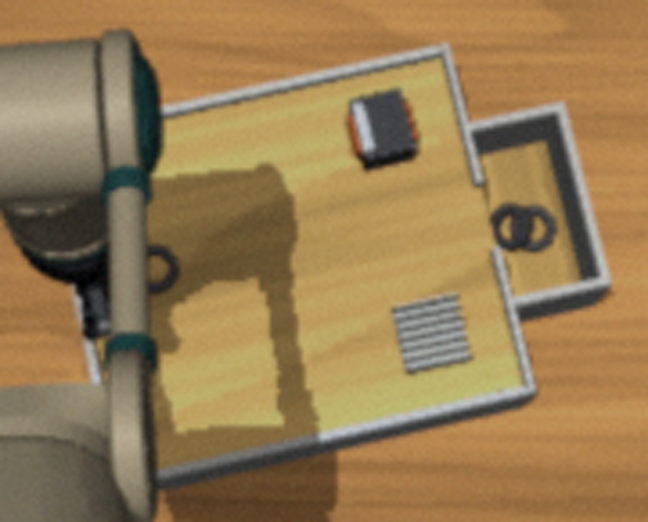

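Two rings rest in the slot (top zoom 510,228 and 532,228), heat sink and transformer unmoved, ring b untouched at (155,268). Descend behind it.

```bash
python3 -m jog '[195,0,3,0.05,0,0,0, 195,0.02,5,0.07,0,0,0, 195,0.02,6,0.07,0,0,0, 195,0.02,6.5,0.07,0,0,0, 195,0.02,6.5,0.07,0,0,0]'; python3 - <<'E'
from plan import *
rows([(13.8,139.7,75,0),(0,-15,75,0)])
for n,(a,b,c,d) in {"scene":(225,165,445,325)}.items():
    im=get_image(n); c_=im["color"][b:d,a:c]
    cv2.imwrite(f"pics/{n}13.png",cv2.resize(c_,None,fx=3.6,fy=3.6,interpolation=cv2.INTER_CUBIC))
E
```

```text
clock: 15.78
position: [0.5381, 0.12, 0.0744]
ee_rot: [0.558, -0.558, 0.434, -0.434]
contact_force: [0.3, 0.1, -0.2]
width: 0.0201
t 15.78 tcp tray [ 14. 139.] z 74.4 width 20.1 F [ 0.3  0.1 -0.2] q6 -0.155
(13.8, 139.7, 75, 0) [-0.07 -0.06 -0.02] [-0.    0.02  0.  ]
(0, -15, 75, 0) [15.4  -0.05 -1.45] [-0.    0.02  0.  ]
```

View pics/scene13.png

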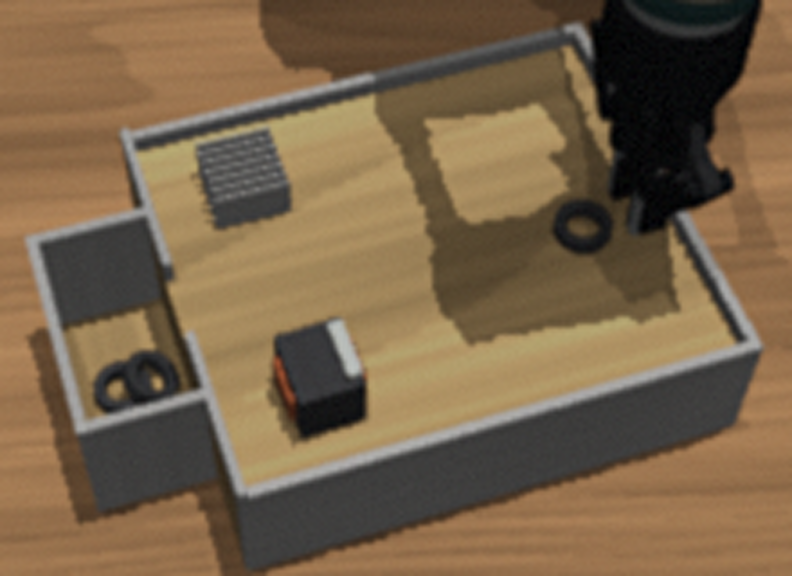

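Fingers are down behind ring b. Push with gradual lateral shift.

```bash
python3 -m jog '[195,0.8,0,0,0,0,0, 195,1.6,0,-0.05,0,0,0, 195,2.5,0,-0.15,0,0,0, 195,3.5,0,-0.27,0,0,0, 195,4.5,0,-0.4,0,0,0, 195,5.5,0,-0.52,0,0,0, 195,6.5,0,-0.65,0,0,0, 195,7.5,0,-0.77,0,0,0, 195,8.5,0,-0.9,0,0,0, 195,9.5,0,-1.0,0,0,0, 195,10.4,0,-1.1,0,0,0, 195,11.2,0,-1.2,0,0,0]'; python3 - <<'E'
from plan import *
rows([(0,-15,75,0),(0,-80,75,0)])
for n,(a,b,c,d) in {"scene":(225,165,445,325)}.items():
    im=get_image(n); c_=im["color"][b:d,a:c]
    cv2.imwrite(f"pics/{n}14.png",cv2.resize(c_,None,fx=3.6,fy=3.6,interpolation=cv2.INTER_CUBIC))
E
```

```text
clock: 17.32
position: [0.5538, 0.0083, 0.0743]
ee_rot: [-0.558, 0.558, -0.434, 0.434]
contact_force: [-0.5, 0.1, 0.4]
width: 0.0198
t 17.32 tcp tray [ 2.1 26.9] z 74.3 width 19.8 F [-0.5  0.1  0.4] q6 -0.359
(0, -15, 75, 0) [ 4.19 -0.07 -0.23] [-0.    0.02  0.  ]
(0, -80, 75, 0) [10.69 -0.07 -0.25] [-0.    0.02  0.  ]
```

View pics/scene14.png

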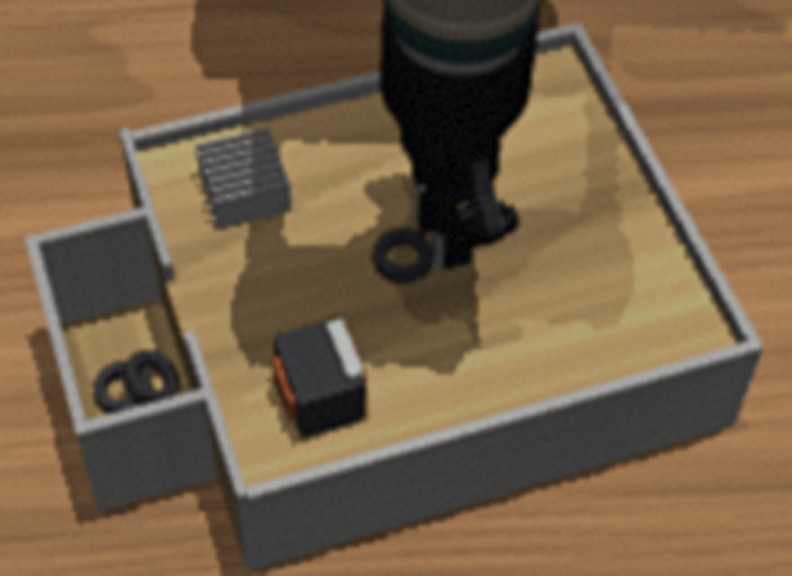

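```bash
python3 -m jog '[195,0.9,0,-0.06,0,0,0, 195,1.8,0,-0.12,0,0,0, 195,2.7,0,-0.18,0,0,0, 195,3.6,0,-0.23,0,0,0, 195,4.5,0,-0.23,0,0,0, 195,5.5,0,-0.23,0,0,0, 195,6.5,0,-0.23,0,0,0, 195,7.5,0,-0.23,0,0,0, 195,8.5,0,-0.23,0,0,0, 195,9.5,0,-0.23,0,0,0, 195,10.5,0,-0.23,0,0,0, 195,10.6,0,-0.23,0,0,0]'; python3 - <<'E'
from plan import *
rows([(0,-106,75,0)])
for n,(a,b,c,d) in {"scene":(225,165,445,325)}.items():
    im=get_image(n); c_=im["color"][b:d,a:c]
    cv2.imwrite(f"pics/{n}15.png",cv2.resize(c_,None,fx=3.6,fy=3.6,interpolation=cv2.INTER_CUBIC))
E
```

```text
clock: 18.88
position: [0.5779, -0.0953, 0.0743]
ee_rot: [-0.558, 0.558, -0.434, 0.434]
contact_force: [-0.5, -0.4, -0.0]
width: 0.02
t 18.88 tcp tray [  0.3 -79.4] z 74.3 width 20.0 F [-0.5 -0.4 -0. ] q6 -0.53
(0, -106, 75, 0) [ 2.66 -0.07 -0.04] [-0.    0.02  0.  ]
```

View pics/scene15.png

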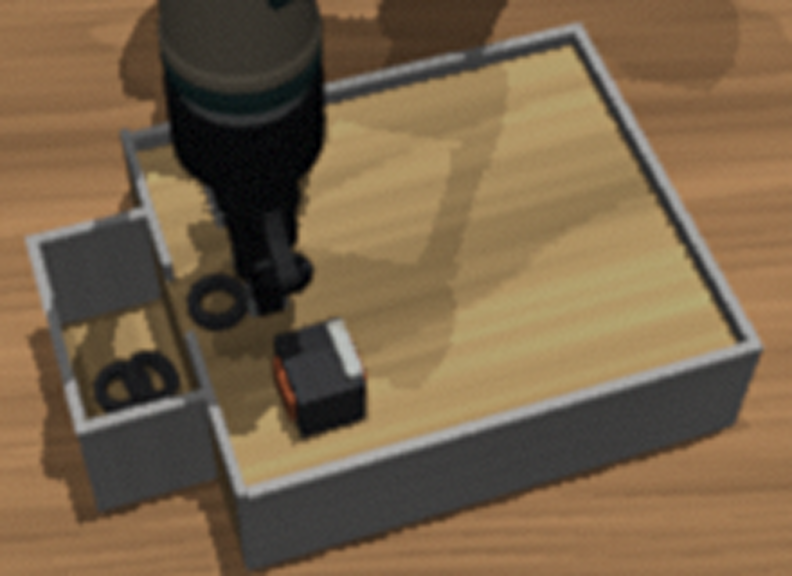

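Ring b is centred in front of the gate at (217,300). Final push.

```bash
python3 -m jog '[195,0.6,0,0,0,0,0, 195,1.2,0,0,0,0,0, 195,1.8,0,0,0,0,0, 195,2.4,0,-0.02,0,0,0, 195,2.7,0,-0.02,0,0,0, 195,2.7,0,-0.02,0,0,0, 195,2.4,0,0,0,0,0, 195,2,-2,0,0,0,0, 195,1.5,-6.5,0,0,0,0, 195,-3,-6.5,0,0,0,0, 195,-9,-7,0,0,0,0, 195,-14,-8,0,0,0,0]'; python3 -m jog '[195,-5,-2,0,0,0,0, 195,-5,-2,0,0,0,0, 195,-5,-2,0,0,0,0, 195,-5,-2,0,0,0,0]'; python3 - <<'E'
from plan import *
rows([])
for n,(a,b,c,d) in {"top":(235,155,415,300),"scene":(225,165,445,325)}.items():
    im=get_image(n); c_=im["color"][b:d,a:c]
    cv2.imwrite(f"pics/{n}full16.png",im["color"])
    cv2.imwrite(f"pics/{n}16.png",cv2.resize(c_,None,fx=3.6,fy=3.6,interpolation=cv2.INTER_CUBIC))
E
```

```text
clock: 20.42
position: [0.5417, 0.0433, 0.1542]
ee_rot: [-0.558, 0.558, -0.434, 0.434]
contact_force: [0.7, 0.5, -0.2]
width: 0.0198
clock: 20.92
position: [0.5307, 0.0886, 0.1736]
ee_rot: [-0.558, 0.558, -0.435, 0.434]
contact_force: [0.4, -0.4, -0.2]
width: 0.02
t 20.93 tcp tray [ -0.7 110.4] z 173.6 width 20.0 F [ 0.4 -0.4 -0.2] q6 -0.211
```

View pics/scene16.png

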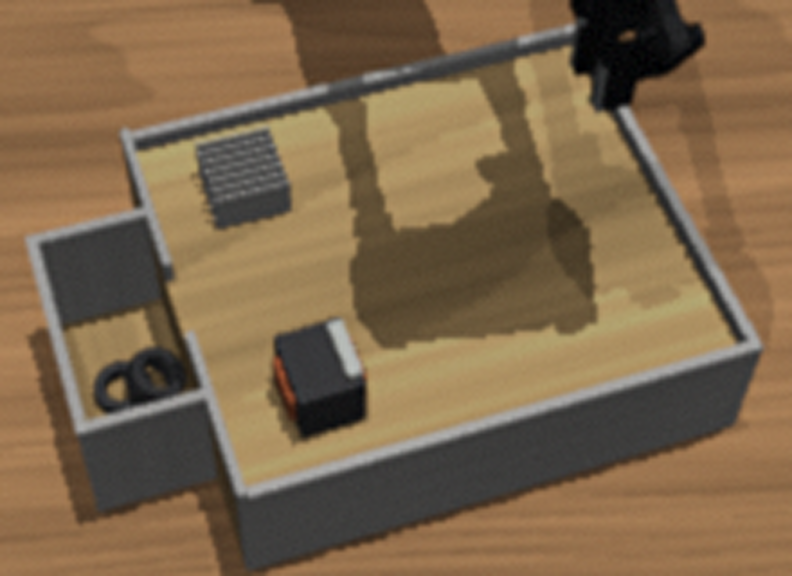

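View pics/topfull16.png

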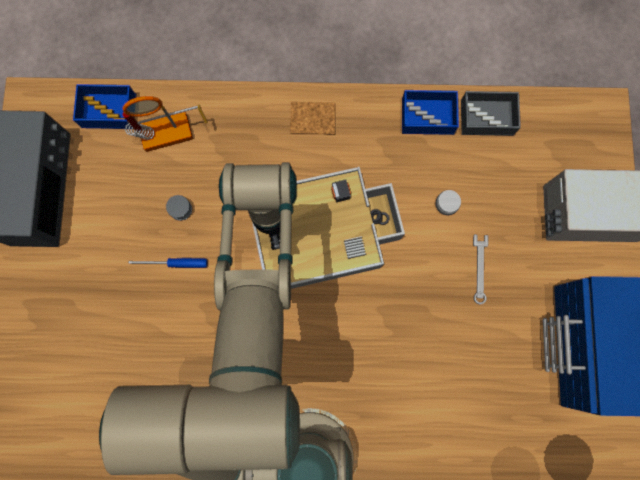

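```bash
python3 -m jog '[195,0,0,0,0,0,0, 195,0,0,0,0,0,0, 195,0,0,0,0,0,0, 195,0,0,0,0,0,0]'; python3 - <<'E'
from plan import *
im=get_image("top")["color"]; o=cv2.imread("pics/topfull16.png")
a,b,c,d=340,170,415,260
print(np.abs(im[b:d,a:c].astype(int)-o[b:d,a:c]).max())
cv2.imwrite("pics/slot.png",np.hstack([cv2.resize(x,None,fx=8,fy=8,interpolation=cv2.INTER_CUBIC)for x in(im[190:240,360:405],get_image("scene")["color"][220:310,230:290][:, :][20:70,5:50])]))
# changes between start and now for props
s0=cv2.imread("pics/top0.png"); df=np.abs(s0.astype(int)-im).max(2)
for n,r in dict(tr=(325,175,355,205),hs=(340,230,372,262),tin=(432,185,465,218),spool=(160,190,195,225),driver=(125,250,212,275),spanner=(468,230,492,308)).items(): print(n,df[r[1]:r[3],r[0]:r[2]].mean().round(2),df[r[1]:r[3],r[0]:r[2]].max())
E
```

```text
clock: 21.52
position: [0.5308, 0.0897, 0.1743]
ee_rot: [-0.558, 0.558, -0.434, 0.434]
contact_force: [-0.4, 0.1, -0.4]
width: 0.02
13
tr 4.61 61
hs 4.57 12
tin 4.44 12
spool 4.32 12
driver 4.55 17
spanner 4.49 14
```

View pics/slot.png

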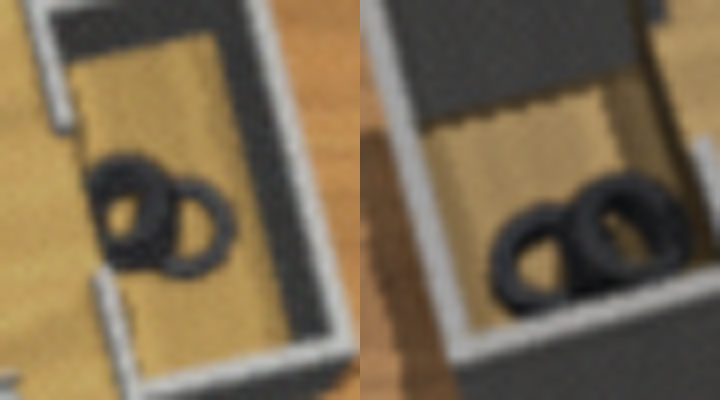

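```bash
python3 - <<'E'
from rig import sign_off
print(sign_off())
E
```

```text
the job is handed in; nothing more can be done
None
```

All three rings are in the slot, and I handed the job in with the arm clear and touching nothing, at about 21.5 s of the 67 s allowed. I pushed them one at a time (c, then a, then b) along the deck, with the jaws set 20 mm apart as a cradle and the fingertips about 4 mm above the deck.

- **Rings:** The last pictures show the deck empty and the rings in the slot. Two lie overlapping near the gate, and the first lies beside them. A comparison of the slot over about 0.6 s showed only image noise, so they are at rest. I did not measure the height of the topmost ring directly. It is judged from the pictures to lie well below the 60 mm limit.
- **Other objects:** The heat sink, tin, spool, screwdriver and spanner differ from the first picture only by noise. The transformer patch had a few brighter or darker pixels (largest difference 61), probably shadow, as its position looks unchanged.
- **Disagreements:** After the tool was turned to face the gate, rings c and a sat about 5–6 mm off centre in the cradle. Both centred themselves during the straight push. Wrist force readings stayed under 2 N each time I checked.

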